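# Break loose the centre screw of a banding wheel with a T-handled hex key

## Robot

A 6-joint arm with a two-finger parallel gripper is mounted at the origin on the work surface. World frame = base frame: x ahead of the robot, y to its left, z up, the work surface at z = 0. Lengths are in m, angles in rad, forces in N, time in s.
With the tool pointing down it reaches from about 0.375 to 0.9 m from the base axis. Payload 3.1 kg.
Tool frame: the origin (TCP) lies at the very end of the fingers, on their centre line; the grasp point (between the pads) lies grip_depth behind it (grip_depth is the distance from the TCP to the grasp point, in m); x points along the fingers, z is the direction in which the jaws open and shut, and the axes are right-handed (so a half turn about x gives the same grasp; the last joint's range is limited). The gripper opens to 85 mm and grips with 20 to 120 N. Pads are 22 mm wide; open, the fingers measure 114 mm over their backs; the gripper's body (76 mm by 85 mm) begins 54 mm behind the grasp point. The pads swing forward as they close: fully open they stand 13 mm farther back than shut.
Start: joints at [1.058, 0.527, 1.433, -0, 1.181, -0.178], TCP at [0.205, 0.59, 0.231] pointing down, gripper open.
Joint ranges: [-3.08, 3.08], [-0.75, 2.2], [0.22, 2.44], [-1.43, 4.57], [0, 2.65], [-2.85, 2.85]. Speed limits (rad/s): [2.79, 2.79, 3.14, 3.14, 3.14, 3.14].

## Interface

Orientations are given as a 3x3 rotation matrix whose columns are the frame's x, y, z axes.
In Python, from workcell import * gives the robot as it stands.
- The arm moves only by the shell command python3 -m handwheel 'ROWS' [FORCE]. ROWS is JSON, one flat list of numbers, 7 for each row, row after row: the shift along the world's x, y, z in m, then the turn, a rotation vector about the world's x, y, z in degrees, then the opening, from 0 (shut) to 1 (fully open). A call has 1 to 8 rows; each row is the pose to reach, as a shift and turn from the pose commanded when the call began; what a row does not reach only later rows make up. A row lasts 1/10 s, in which the tool goes at most 50 mm and 8.59 degrees, less where a joint would pass 70% of its speed; a pose out of reach is approached as far as the arm can. A call with a gripper value outside its range is refused whole. The fingers move at their own pace and stop on an object; FORCE is the grip in N (left out, the last holds). Time passes only in rows, so rows that repeat a pose let the fingers close. It gives the time, the measured TCP pose, the force and the opening at its end, in the units of the state.
- observe(): the state, without advancing time (a new reading comes with each control period).
- read_camera(name): name is "side" or "top" or "wrist"; returns the picture (400x640x3 uint8, red, green, blue); there is no depth.
- get_calibration(name): a dict with "intrinsics" (3x3 intrinsics, pixels), "R" (3x3) and "t" (3): a world point X has camera coordinates R X + t. Camera axes: x right, y down, z forward; pixel columns grow to the right and rows downward; lengths in m; the calibration is good to about 2 mm. The wrist camera is an equidistant fisheye: a pixel r from the principal point sees the ray r / f radians off the axis. A picture is of the moment at which its call begins: read the wrist's pose just before it. get_calibration takes no time and is no camera call; for the wrist camera it gives the pose at the moment of the call.
- sign_off(): hands the job in, once; it reports no verdict.
The state is a dict: "t": time; "joints": joint angles; "joint_velocities": joint speeds; "joint_torque": joint torques, N m; "eef_pos": TCP position; "tool_rot": TCP orientation; "contact_force": force on the tool from outside, world axes, zero at the start; "wrist_torque": the same for the moment, N m; "opening": finger opening in m.
Only numpy, scipy, OpenCV 4.12 (cv2) and the standard library are available. Lean on these libraries where they do the work, as an engineer would, in place of code of your own. Each camera call takes 0.05 s, during which the arm holds its last target.

## Task

The head of the banding wheel is to come off for cleaning, so start undoing its centre screw. Take the red T-handled hex key from its wooden block, lower it into the recess in the middle of the wheel and turn it gently until it drops fully into the hidden hex socket, then turn the screw anticlockwise (seen from above) by an eighth of a turn or a little more. Leave the key standing fully home in the screw, and leave the jar, the bowl and the scraper where they are.

Things in the scene. Friction and masses are not known exactly. Their poses are not given: they have to be found in the camera images.
- key_grip (a point): Centre of the red handle of the loose T-handled hex key (about 220 g). The handle is a level bar 80 mm long (this frame's x), 14 mm thick (y: grip it so) and 22 mm high (z, up). From its middle hangs a dark hexagonal shank, 17 mm across flats, 19.6 mm across corners, 80 mm long, the last 3 mm tapered; two corners point along +-x. At first the key stands tip down in the block, at any heading.
- key_tip (a point): Centre of the flat lower end of the key's shank, 91 mm below key_grip; z points up the shank.
- block: Fixed wooden block 80 x 80 x 45 mm; origin at the centre of its underside, on the table. In the middle of its top a round hole 22 mm wide and 40 mm deep in which the key stands; the underside of the key's handle is then 40 mm above the block's top and the handle's centre 96 mm above the table.
- wheel: Fixed banding wheel: a dark round iron head 200 mm across, its flat top 90 mm above the table, on a column and a foot 160 mm across. Origin under its centre, on the table; z up. Its heading tells nothing about how the socket is turned.
- wheel_recess (a point): Centre of the mouth of the brass-lined recess in the middle of the wheel, level with the head's top; z up. The recess is vertical: a 45 degree funnel 33 mm wide at the mouth narrows within 6 mm to a round bore 20.6 mm wide, 22 mm deep from the mouth to the screw's face. With the key fully home, key_grip is 59 mm above this point and the tip 32 mm below it.
- screw_face (a point): Centre of the screw's top face, at the bottom of the bore, 22 mm below wheel_recess. In it is the hex socket, 17.9 mm across flats, 10 mm deep. Its heading is unknown; it repeats every 60 degrees and takes the key within about 6 degrees either way. A key turned wrongly stops with its tip 0 to 3 mm below this face, and drops up to 10 mm when turned into line under light downward pressure.
- screw (a joint): Angle of the screw from where it was found, rad: 0 at the start, growing anticlockwise seen from above, to 2.0 at most; it does not turn clockwise from 0. Stiff: about 0.12 N m turns it and it stays where it is left; a key pressed on its face with under 10 N does not drag it. The key has up to 12 degrees of play in the socket before it drives the screw. An eighth of a turn is 0.785.
- jar: Bystander: small pink glaze jar with a dark-pink lid, 54 mm wide, 75 mm high, standing loose between the wheel and the block; origin at the centre of its underside. Leave it.
- bowl: Bystander: small clay-coloured bowl, 100 mm across, 55 mm high, loose, beyond the work; origin at the centre of its underside. Leave it.
- scraper: Bystander: scraper with wooden handle and steel blade, 240 mm long, lying loose on the table beyond the work; origin under its middle. Leave it.
There are look-alikes about, which are no part of the job. What is shaped like the part that bears key_grip but green or purple is not meant.

How it is judged:
On the way, in this order (a step that is already met when the one before it is completed fails the run):
1. the hex key has dropped fully into the socket of the screw (z of key_tip in the frame of wheel_recess below -0.027 m and horizontal distance between key_tip and wheel_recess below 0.003 m and angle between key_tip's own z axis and vertical below 0.12 rad), for 0.2 s.
2. the screw has been turned anticlockwise by about an eighth of a turn (all of step 1 and value of joint screw above 0.6 rad), for 0.2 s.
At the end, for the whole second after the job is handed in: The key stands at rest in the screw, released: its tip at least 27 mm below the mouth of the recess (the floor is at 32 mm) and within 3 mm of its axis, tilted less than 0.12 rad; the screw has been turned anticlockwise by more than 0.6 rad (all of step 2 and linear speed of key below 0.02 m/s); the robot touches nothing.
It fails at once if the jar is pushed more than 30 mm from its place or tipped over (distance of jar from where it was at the start of the episode above 0.03 m or angle between jar's own z axis and vertical above 0.5 rad).
It fails at once if the bowl is pushed more than 30 mm from its place or tipped over (distance of bowl from where it was at the start of the episode above 0.03 m or angle between bowl's own z axis and vertical above 0.5 rad).
It fails at once if the scraper is pushed more than 30 mm from its place or tipped over (distance of scraper from where it was at the start of the episode above 0.03 m or angle between scraper's own z axis and vertical above 0.5 rad).
It also fails if it takes over 51 s, if anything falls off the work surface, if the arm or the gripper's body presses on something with over 40 N, if the wrist force passes 120 N, or if a joint passes its speed limit or range.

## Working session

There is one attempt and no reset: what is moved stays moved. The work goes in short steps, Python scripts to look and compute and a shell command to move; the robot and the scene stay as the last step left them, time stands still between calls to the robot, and variables do not carry over. Pictures are saved under pics/ and viewed, and the job is handed in when it is done.

```bash
mkdir -p pics; ls; python3 - <<'E'
from workcell import *
import cv2
print(observe())
try: print(grip_depth)
except Exception as e: print(e)
for n in ["side","top","wrist"]:
    c=get_calibration(n)
    print(n,c)
    im=read_camera(n); cv2.imwrite(f"pics/{n}0.png",im[:,:,::-1])
E
```

```text
pics
{'t': 0.0, 'joints': array([ 1.05848190e+00,  5.28482636e-01,  1.43390845e+00, -1.26136258e-05,
        1.18140851e+00, -1.78528923e-01]), 'joint_velocities': array([ 0.00120662,  0.00014081,  0.00064364, -0.00197271,  0.00022462,
       -0.00051911]), 'joint_torque': array([-1.71470776e-03, -4.42353880e+01, -1.78021431e+01, -3.06536376e-04,
        8.55407445e-03,  3.94737523e-07]), 'eef_pos': array([0.20439599, 0.5898675 , 0.23032156]), 'tool_rot': array([[-1.07165853e-03, -9.44810270e-01,  3.27616247e-01],
       [-1.92931086e-03,  3.27617779e-01,  9.44808377e-01],
       [-9.99997565e-01,  3.80438371e-04, -2.17392710e-03]]), 'contact_force': array([ 0.3436466 , -0.23982459,  0.23989981]), 'wrist_torque': array([-0.01235562,  0.0329928 , -0.00462978]), 'opening': 0.08538673038291672}
0.0187
side {'intrinsics': array([[478.12197685,   0.        , 321.09102584],
       [  0.        , 478.12197685, 199.54852827],
       [  0.        ,   0.        ,   1.        ]]), 'R': array([[ 0.82234279, -0.5689563 ,  0.00640866],
       [-0.42741048, -0.62511564, -0.6531085 ],
       [ 0.37559635,  0.53433994, -0.75723722]]), 't': array([-0.50686324,  0.32369443,  0.80639081])}
top {'intrinsics': array([[515.35320657,   0.        , 321.57437887],
       [  0.        , 515.35320657, 202.43001049],
       [  0.        ,   0.        ,   1.        ]]), 'R': array([[-0.06200688, -0.99805935, -0.0057169 ],
       [-0.96786162,  0.06152749, -0.24384062],
       [ 0.24371915, -0.00958663, -0.96979847]]), 't': array([0.02542249, 0.6215418 , 0.8687445 ])}
wrist {'intrinsics': array([[309.70691629,   0.        , 317.52761067],
       [  0.        , 309.70691629, 198.83290858],
       [  0.        ,   0.        ,   1.        ]]), 'R': array([[ 0.32801574,  0.94467069, -0.00172031],
       [ 0.90078024, -0.31222609,  0.30184405],
       [ 0.2846061 , -0.10055922, -0.95335576]]), 't': array([-0.62483511, -0.03875772,  0.38061313])}
```

View pics/top0.png

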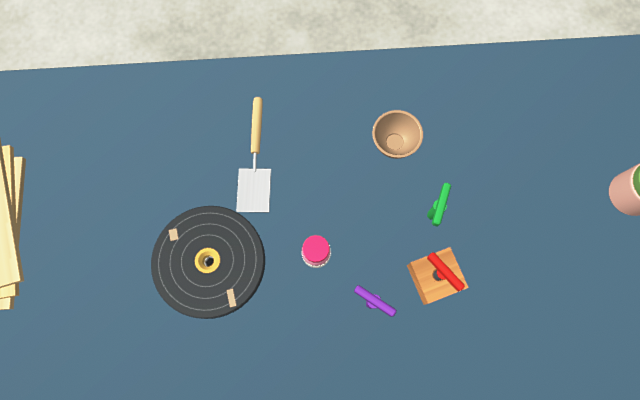

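View pics/side0.png

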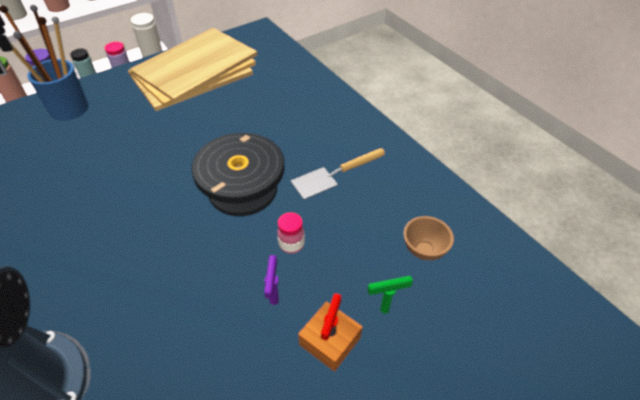

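View pics/wrist0.png

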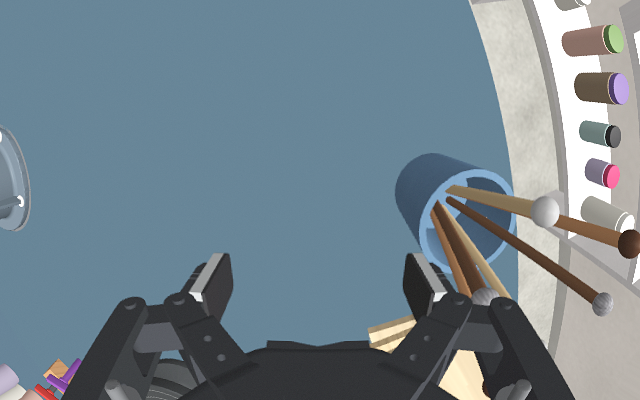

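The top view shows the red key at about (446,271) on its block, the wheel recess at (207,261), the jar at (316,250), and the purple and green decoys at (375,300) and (441,204). The side view agrees: key at (331,316), recess at (238,162).

```bash
cat > h.py <<'E'
import numpy as np, cv2
from workcell import *
def ray(c,u,v,wrist=False):
    K=c["intrinsics"];x=(u-K[0,2])/K[0,0];y=(v-K[1,2])/K[1,1]
    if wrist:
        r=np.hypot(x,y);s=np.sin(r)/max(r,1e-9);d=np.array([x*s,y*s,np.cos(r)])
    else: d=np.array([x,y,1.])
    R=c["R"];return -R.T@c["t"],R.T@(d/np.linalg.norm(d))
def onz(c,u,v,z,wrist=False):
    o,d=ray(c,u,v,wrist);return o+d*(z-o[2])/d[2]
def proj(c,X,wrist=False):
    p=c["R"]@np.asarray(X)+c["t"];K=c["intrinsics"]
    if wrist:
        a=np.hypot(p[0],p[1]);th=np.arctan2(a,p[2]);return K[:2,2]+K[0,0]*th*p[:2]/a
    return K[:2,2]+K[0,0]*p[:2]/p[2]
def tri(c1,p1,c2,p2):
    o1,d1=ray(c1,*p1);o2,d2=ray(c2,*p2)
    s=np.linalg.lstsq(np.c_[d1,-d2],o2-o1,rcond=None)[0]
    a=o1+s[0]*d1;b=o2+s[1]*d2;return (a+b)/2,np.linalg.norm(a-b)
def blob(m):
    n,l,st,ce=cv2.connectedComponentsWithStats(m.astype(np.uint8))
    k=1+np.argmax(st[1:,4]);return l==k,ce[k],st[k]
def hsv(im): return cv2.cvtColor(im,cv2.COLOR_RGB2HSV).astype(int)
def red(im):
    h=hsv(im);return ((h[...,0]<5)|(h[...,0]>176))&(h[...,1]>200)&(h[...,2]>90)
def yel(im):
    h=hsv(im);return (h[...,0]>18)&(h[...,0]<35)&(h[...,1]>140)&(h[...,2]>80)
E
python3 - <<'E'
from h import *
T=get_calibration("top");S=get_calibration("side")
t=cv2.imread("pics/top0.png")[:,:,::-1].copy();s=cv2.imread("pics/side0.png")[:,:,::-1].copy()
print("camC",-T["R"].T@T["t"],-S["R"].T@S["t"])
P={}
for n,c,im in(("top",T,t),("side",S,s)):
    b,ce,st=blob(red(im));rr=cv2.minAreaRect(np.argwhere(b)[:,::-1].astype(np.float32))
    P[n]=ce;print(n,ce,st,rr, onz(c,*ce,.1))
    bx=cv2.boxPoints(rr);print([onz(c,*q,.1).round(4).tolist() for q in bx])
    m=yel(im); x0,y0=(207,261) if n=="top" else (238,162)
    w=np.zeros_like(m);w[y0-22:y0+22,x0-22:x0+22]=1
    b,ce,st=blob(m&w);cs,_=cv2.findContours(b.astype(np.uint8),0,2);e=cv2.fitEllipse(max(cs,key=len))
    print(" recess",e,st,onz(c,*e[0],.09)); P[n+'r']=e[0]
print("key",tri(T,P["top"],S,P["side"]),"rec",tri(T,P["topr"],S,P["sider"]))
for n,u,v,z in(("jar",316,248,.075),):print(n,onz(T,u,v,z))
# wheel rim
h=hsv(t);m=(h[...,2]<75);m[:, :140]=0;m[:,280:]=0
b,ce,st=blob(m);print("wheel",ce,st)
cs,_=cv2.findContours(b.astype(np.uint8),0,2);e=cv2.fitEllipse(max(cs,key=len));print(e,onz(T,*e[0],.09))
# block top in top view
h=hsv(t);m=(h[...,0]<20)&(h[...,0]>7)&(h[...,1]>110);m[:230]=0;m[:,:380]=0
b,ce,st=blob(m);print("block",ce,st,onz(T,*ce,.04))
big=cv2.resize(t[220:320,390:490],None,fx=6,fy=6,interpolation=2)[:,:,::-1];cv2.imwrite("pics/keyz.png",big)
E
```

```text
camC [ 0.39141315 -0.00454042  0.99420956] [ 0.25228828 -0.5169234   0.82528504]
top [444.69767442 271.53488372] [428 253  36  37 301] ((444.3917541503906, 272.9219055175781), (46.06130599975586, 12.195777893066406), 47.121097564697266) [ 0.47970833 -0.21813202  0.1       ]
[[0.5015, -0.1851, 0.1], [0.515, -0.2022, 0.1], [0.4535, -0.2492, 0.1], [0.4405, -0.2321, 0.1]]
 recess ((206.8289031982422, 260.5420227050781), (20.82355308532715, 23.666227340698242), 75.86204528808594) [195 249  25  24 226] [0.52612267 0.19479288 0.09      ]
side [330.79434447 316.87917738] [322 294  18  45 389] ((331.6499938964844, 316.5500183105469), (12.332881927490234, 45.53679656982422), 18.434947967529297) [ 0.4795078  -0.22488134  0.1       ]
[[0.4437, -0.2414, 0.1], [0.5085, -0.1907, 0.1], [0.5206, -0.2081, 0.1], [0.4554, -0.2574, 0.1]]
 recess ((237.55726623535156, 162.30096435546875), (14.267647743225098, 20.704479217529297), 79.90904235839844) [227 155  22  15 244] [0.52793286 0.19234295 0.09      ]
key (array([ 0.48157359, -0.22076996,  0.09037555]), np.float64(0.0019230599030709648)) rec (array([0.52767077, 0.19501139, 0.08750401]), np.float64(0.0024362867711273427))
jar [0.5386714  0.00162557 0.075     ]
wheel [246.33550489 274.23127036] [204 207  61 112 307]
((207.4495391845703, 261.6332092285156), (109.40319061279297, 113.82986450195312), 48.349037170410156) [0.52412476 0.19371585 0.09      ]
block [428.57410562 281.19931857] [ 407  257   51   47 1174] [ 0.46988075 -0.20082649  0.04      ]
```

```bash
python3 -m handwheel 2>&1 | head -20; python3 -c "import workcell;print([x for x in dir(workcell) if x[0]!='_'])"
```

```text
invalid input
['Unreachable', 'get_calibration', 'grip_depth', 'observe', 'read_camera', 'sign_off']
```

View pics/keyz.png

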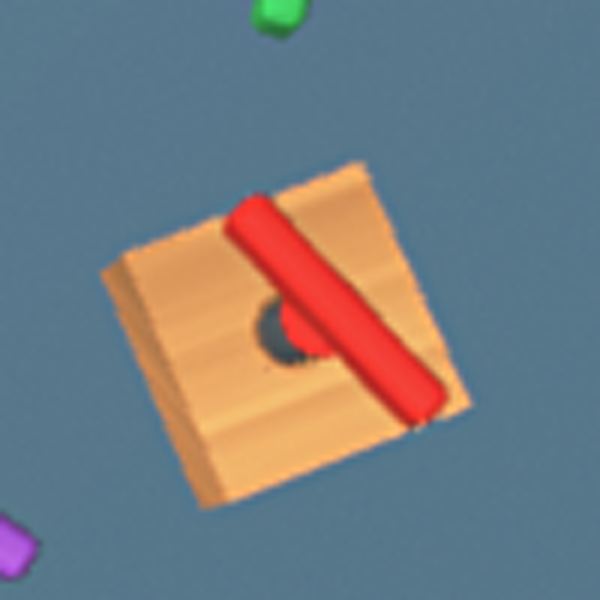

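```bash
python3 -m handwheel '[0.03,-0.035,0.006,0,0,-8,1, 0.06,-0.07,0.012,0,0,-16,1, 0.09,-0.105,0.018,0,0,-24,1, 0.12,-0.14,0.024,0,0,-32,1, 0.15,-0.175,0.03,0,0,-40,1, 0.18,-0.21,0.036,0,0,-48,1, 0.21,-0.245,0.042,0,0,-56,1, 0.24,-0.28,0.05,0,0,-64,1]' 40
python3 -m handwheel '[0.007,-0.0475,0,0,0,-7,1, 0.014,-0.095,0,0,0,-14,1, 0.021,-0.1425,0,0,0,-21,1, 0.028,-0.19,0,0,0,-28,1, 0.035,-0.2375,0,0,0,-35,1, 0.042,-0.285,0,0,0,-42,1, 0.049,-0.3325,0,0,0,-49,1, 0.056,-0.38,0,0,0,-56,1]'
python3 -m handwheel '[-0.005,-0.038,-0.015,0,0,-1,1, -0.01,-0.076,-0.03,0,0,-2,1, -0.015,-0.114,-0.045,0,0,-3,1, -0.02,-0.152,-0.06,0,0,-3.2,1, -0.02,-0.152,-0.06,0,0,-3.2,1,  -0.02,-0.152,-0.06,0,0,-3.2,1]'
python3 - <<'E'
from h import *
print(observe()["eef_pos"],observe()["tool_rot"].round(3))
W=get_calibration("wrist");im=read_camera("wrist");cv2.imwrite("pics/w1.png",im[:,:,::-1])
b,ce,st=blob(red(im));print(ce,st)
for z in(.096,.107):print(onz(W,*ce,z,True))
import pickle;pickle.dump(W,open("w1.pkl","wb"))
E
```

```text
t: 0.95
eef_pos: [0.4453, 0.3088, 0.2812]
tool_rot: [[-0.001, -0.114, 0.993], [-0.0, 0.993, 0.114], [-1.0, -0.0, -0.001]]
contact_force: [1.3, 0.8, 0.0]
opening: 0.0855
t: 1.75
eef_pos: [0.5005, -0.0714, 0.2812]
tool_rot: [[-0.0, 0.76, 0.65], [0.0, 0.65, -0.76], [-1.0, 0.0, -0.0]]
contact_force: [0.7, -0.3, -0.0]
opening: 0.0855
t: 2.35
eef_pos: [0.4802, -0.2219, 0.2206]
tool_rot: [[-0.001, 0.793, 0.609], [0.002, 0.609, -0.793], [-1.0, -0.0, -0.002]]
contact_force: [-0.0, 0.2, 1.1]
opening: 0.085
[ 0.48015092 -0.22187498  0.22062644] [[-0.001  0.793  0.609]
 [ 0.002  0.609 -0.793]
 [-1.    -0.    -0.002]]Traceback (most recent call last):
  File "<stdin>", line 4, in <module>
  File "h.py", line 22, in blob
    k=1+np.argmax(st[1:,4]);return l==k,ce[k],st[k]
        ~~~~~~~~~^^^^^^^^^^
    return _wrapfunc(a, 'argmax', axis=axis, out=out, **kwds)
    return bound(*args, **kwds)
ValueError: attempt to get argmax of an empty sequence
```

View pics/w1.png

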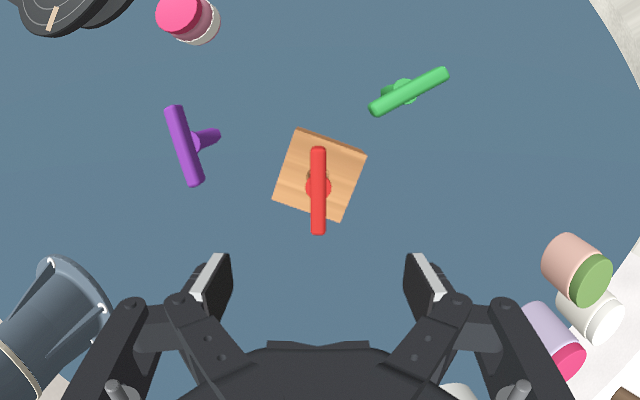

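The wrist view shows the red handle upright in the picture from (318,147) to (318,235), so it is parallel to the pads and centred at column 318. Next I measure its centre and angle.

```bash
python3 - <<'E'
from h import *
W=get_calibration("wrist");im=cv2.imread("pics/w1.png")[:,:,::-1].copy()
h=hsv(im);m=((h[...,0]<5)|(h[...,0]>176))&(h[...,1]>150);m[:, :260]=0;m[:,380:]=0
b,ce,st=blob(m);print(ce,st)
cs=[]
for v in range(155,232,8):
    u=np.where(b[v])[0]
    p=onz(W,u.min(),v,.105,True);q=onz(W,u.max(),v,.105,True);cs.append(((p+q)/2)[:2]);print(v,u.min(),u.max(),cs[-1].round(4),np.linalg.norm(p-q).round(4))
cs=np.array(cs)
for v0 in(147,235):print(onz(W,318,v0,.104,True))
cs=cs[[0,1,2,6,7,8,9]]
d=cs[-1]-cs[0];print(np.degrees(np.arctan2(d[1],d[0])),cs.mean(0))
# hand centre line
R=observe()["tool_rot"];print(np.degrees(np.arctan2(R[1,1],R[0,1])), "across off", (cs.mean(0)-observe()["eef_pos"][:2])@R[:2,2], "along", R[:2,1])
E
```

```text
[317.8015162  189.21984838] [ 306  146   25   89 1451]
155 311 325 [ 0.5076 -0.1994] 0.0118
163 311 325 [ 0.5021 -0.2037] 0.0119
171 310 325 [ 0.4963 -0.2076] 0.0128
179 308 327 [ 0.4908 -0.2119] 0.0164
187 306 330 [ 0.4854 -0.2166] 0.0208
195 309 327 [ 0.4796 -0.221 ] 0.0157
203 311 325 [ 0.4738 -0.2255] 0.0123
211 311 325 [ 0.4678 -0.2301] 0.0125
219 311 324 [ 0.4615 -0.2344] 0.0117
227 311 324 [ 0.4553 -0.2392] 0.0118
[ 0.5129236  -0.19535165  0.104     ]
[ 0.4489485  -0.24469112  0.104     ]
-142.7551816260802 [ 0.480648   -0.22000144]
37.63713661100965 across off -0.0007095798922011163 along [0.791894   0.61065856]
```

```bash
python3 -m handwheel '[0.0005,0.001,-0.03,0,0,0,1, 0.001,0.002,-0.06,0,0,0,1, 0.001,0.002,-0.09,0,0,0,1, 0.001,0.002,-0.12,0,0,0,1, 0.001,0.002,-0.142,0,0,0,1, 0.001,0.002,-0.142,0,0,0,1,  0.001,0.002,-0.142,0,0,0,1]' 60
python3 -m handwheel '[0,0,0,0,0,0,0.05, 0,0,0,0,0,0,0, 0,0,0,0,0,0,0, 0,0,0,0,0,0,0, 0,0,0,0,0,0,0, 0,0,0,0,0,0,0, 0,0,0,0,0,0,0]' 60
python3 - <<'E'
from h import *
o=observe();print(o["eef_pos"],o["opening"],o["contact_force"],o["wrist_torque"])
im=read_camera("wrist");cv2.imwrite("pics/w2.png",im[:,:,::-1])
E
```

```text
t: 3.1
eef_pos: [0.4823, -0.2185, 0.0799]
tool_rot: [[0.0, 0.79, 0.613], [-0.0, 0.613, -0.79], [-1.0, 0.0, 0.0]]
contact_force: [-0.2, -0.3, -0.5]
opening: 0.0851
t: 3.8
eef_pos: [0.4822, -0.2199, 0.08]
tool_rot: [[0.001, 0.792, 0.611], [-0.001, 0.611, -0.792], [-1.0, 0.0, 0.001]]
contact_force: [-0.1, 0.4, 5.4]
opening: 0.0138
[ 0.48217504 -0.21989018  0.07998886] 0.01380246477465075 [-0.12179541  0.39421349  5.40836091] [0.05681591 0.13423068 0.01729595]
```

View pics/w2.png

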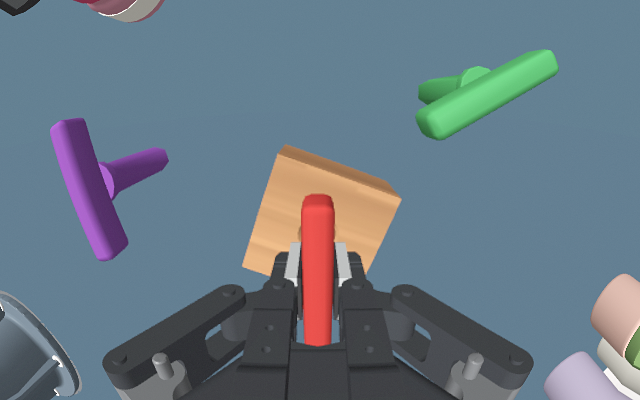

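The key is held (opening 13.8 mm, handle square between the pads). Next I lift it and look.

```bash
python3 -m handwheel '[0,0,0.03,0,0,0,0, 0,0,0.07,0,0,0,0, 0,0,0.11,0,0,0,0, 0,0,0.14,0,0,0,0, 0,0,0.14,0,0,0,0]'
python3 -m handwheel '[0.004,0.025,0,0,0,0,0, 0.009,0.07,0,0,0,0,0, 0.014,0.115,0,0,0,0,0, 0.019,0.16,0,0,0,0,0, 0.024,0.205,0,0,0,0,0, 0.029,0.25,0,0,0,0,0, 0.032,0.29,0,0,0,0,0, 0.034,0.32,0,0,0,0,0]'
python3 -m handwheel '[0.004,0.02,0,0,0,0,0, 0.007,0.05,0,0,0,0,0, 0.01,0.08,0,0,0,0,0, 0.01,0.094,0,0,0,0,0, 0.01,0.094,0,0,0,0,0, 0.01,0.094,0,0,0,0,0, 0.01,0.094,0,0,0,0,0]'
python3 - <<'E'
from h import *
o=observe();print(o["eef_pos"],o["opening"],o["contact_force"],o["wrist_torque"])
for n in("wrist","side","top"):
    im=read_camera(n);cv2.imwrite(f"pics/{n}3.png",im[:,:,::-1])
im=cv2.imread("pics/side3.png")[60:260,140:340];cv2.imwrite("pics/side3z.png",cv2.resize(im,None,fx=3,fy=3,interpolation=2))
E
```

```text
t: 4.35
eef_pos: [0.4838, -0.2209, 0.223]
tool_rot: [[0.007, 0.791, 0.611], [-0.005, 0.611, -0.791], [-1.0, 0.002, 0.008]]
contact_force: [0.0, -0.1, -2.2]
opening: 0.0141
t: 5.15
eef_pos: [0.5139, 0.103, 0.217]
tool_rot: [[-0.005, 0.791, 0.612], [0.001, 0.612, -0.791], [-1.0, -0.003, -0.003]]
contact_force: [0.7, -0.9, -2.1]
opening: 0.0135
t: 5.85
eef_pos: [0.5253, 0.1932, 0.2187]
tool_rot: [[-0.001, 0.792, 0.61], [-0.001, 0.61, -0.792], [-1.0, -0.002, -0.0]]
contact_force: [0.5, -0.4, -2.9]
opening: 0.0137
[0.52533123 0.19319493 0.21874816] 0.013711984272832219 [ 0.51034031 -0.41454594 -2.89642301] [ 0.02171816 -0.01917625 -0.01289793]
```

View pics/wrist3.png

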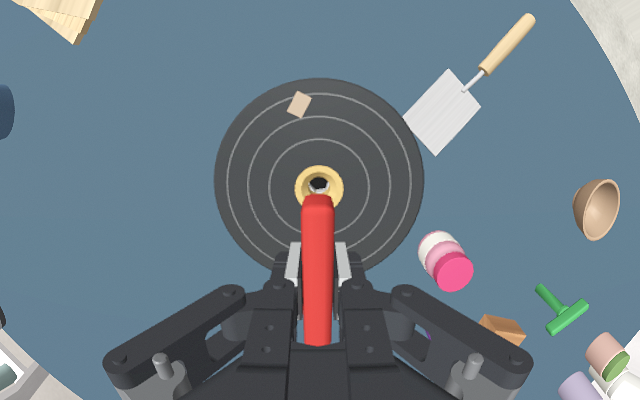

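View pics/side3z.png

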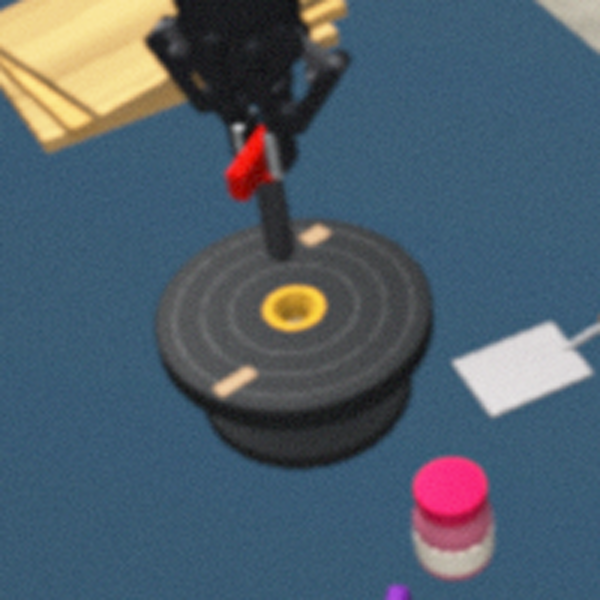

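The wrist view shows the brass ring at about (319,186), spanning columns 295–344, directly beyond the handle's far end at (318,197). The side view shows the key hanging vertically over the recess. I'll fit both from the wrist view.

```bash
python3 - <<'E'
from h import *
W=get_calibration("wrist");im=cv2.imread("pics/wrist3.png")[:,:,::-1].copy();h=hsv(im)
o=observe();R=o["tool_rot"]
m=(h[...,0]>14)&(h[...,0]<32)&(h[...,1]>70);w=np.zeros_like(m);w[150:225,280:360]=1
b,ce,st=blob(m&w);print(st)
cs,_=cv2.findContours(b.astype(np.uint8),0,1);c=max(cs,key=len)[:,0]
# outer points: farthest per angle
rd=((h[...,0]<5)|(h[...,0]>176))&(h[...,1]>150)
rdd=cv2.dilate(rd.astype(np.uint8),np.ones((7,7)))>0
pts=[]
for p in c:
    d=np.hypot(p[0]-319.5,(p[1]-187)*1.0)
    if d>18 and not rdd[p[1],p[0]]: pts.append(onz(W,p[0],p[1],.09,True)[:2])
pts=np.array(pts);A=np.c_[2*pts,np.ones(len(pts))];x=np.linalg.lstsq(A,(pts**2).sum(1),rcond=None)[0]
r=np.sqrt(x[2]+x[0]**2+x[1]**2);print("recess",x[:2],"r",r,len(pts))
rb,_,rs=blob(rd);print(rs)
v0=rs[1];u=np.where(rb[v0+2])[0].mean()
zt=o["eef_pos"][2]+.0173+.011
e=onz(W,u,v0,zt-.002,True);print("handle end",v0,u,e)
print("key centre est",e[:2]-.04*R[:2,1],"tcp",o["eef_pos"])
x=x[:2]; print("recess - tcp along",(x-o["eef_pos"][:2])@R[:2,1],"across",(x-o["eef_pos"][:2])@R[:2,2])
E
```

```text
[ 294  165   50   42 1120]
recess [0.52685568 0.19391194] r 0.02226166865209112 97
[ 301  194   34  152 4514]
handle end 194 317.0 [0.55927655 0.22031236 0.24560611]
key centre est [0.52757863 0.19591478] tcp [0.52579147 0.1933694  0.21930611]
recess - tcp along 0.001174251144284586 across 0.00021916412296337276
```

```bash
python3 -m handwheel '[0.0005,0.0003,-0.02,0,0,0,0, 0.001,0.0005,-0.04,0,0,0,0, 0.001,0.0005,-0.052,0,0,0,0, 0.001,0.0005,-0.056,0,0,0,0, 0.001,0.0005,-0.06,0,0,0,0, 0.001,0.0005,-0.06,0,0,0,0]'
python3 -m handwheel '[0,0,-0.002,0,0,0,0, 0,0,-0.004,0,0,0,0, 0,0,-0.006,0,0,0,0, 0,0,-0.006,0,0,0,0]'
python3 - <<'E'
from h import *
for n in("side","top"):
    im=read_camera(n);cv2.imwrite(f"pics/{n}4.png",im[:,:,::-1])
a=cv2.imread("pics/side4.png")[100:220,170:300];b=cv2.imread("pics/top4.png")[200:320,140:270]
cv2.imwrite("pics/z4.png",cv2.resize(np.hstack([a,b]),None,fx=3,fy=3,interpolation=2))
E
```

```text
t: 6.6
eef_pos: [0.527, 0.1949, 0.1594]
tool_rot: [[0.0, 0.792, 0.611], [0.0, 0.611, -0.792], [-1.0, 0.0, 0.0]]
contact_force: [-0.2, -1.2, -2.7]
opening: 0.0136
t: 7.0
eef_pos: [0.5268, 0.195, 0.1533]
tool_rot: [[0.0, 0.791, 0.611], [-0.0, 0.611, -0.791], [-1.0, 0.0, 0.0]]
contact_force: [0.4, 0.7, -2.8]
opening: 0.0139
```

View pics/z4.png

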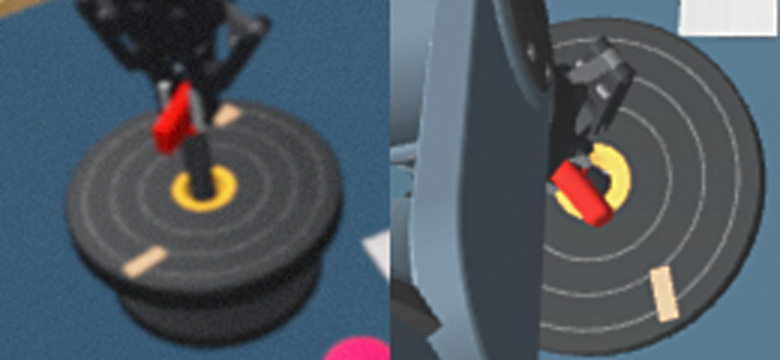

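Both views show the shank standing in the middle of the brass ring, with the tip already in the bore and no contact force. I'll keep lowering.

```bash
python3 -m handwheel '[0,0,-0.002,0,0,0,0, 0,0,-0.004,0,0,0,0, 0,0,-0.006,0,0,0,0, 0,0,-0.008,0,0,0,0, 0,0,-0.009,0,0,0,0, 0,0,-0.009,0,0,0,0]'
python3 -m handwheel '[0,0,-0.001,0,0,0,0, 0,0,-0.002,0,0,0,0, 0,0,-0.002,0,0,0,0]'
```

```text
t: 7.7
eef_pos: [0.5268, 0.1949, 0.1441]
tool_rot: [[-0.0, 0.791, 0.611], [-0.0, 0.611, -0.791], [-1.0, -0.0, 0.0]]
contact_force: [0.6, -0.4, -2.8]
opening: 0.0137
t: 8.0
eef_pos: [0.5268, 0.195, 0.1422]
tool_rot: [[0.0, 0.791, 0.611], [-0.0, 0.611, -0.791], [-1.0, 0.0, 0.0]]
contact_force: [0.2, -0.0, -3.4]
opening: 0.0136
```

```bash
python3 -m handwheel '[0,0,-0.001,0,0,0,0, 0,0,-0.002,0,0,0,0, 0,0,-0.002,0,0,0,0]'
python3 -m handwheel '[0,0,-0.001,0,0,0,0, 0,0,-0.0015,0,0,0,0, 0,0,-0.0015,0,0,0,0]'
```

```text
t: 8.3
eef_pos: [0.527, 0.195, 0.1404]
tool_rot: [[0.001, 0.791, 0.611], [-0.0, 0.611, -0.791], [-1.0, 0.0, 0.0]]
contact_force: [0.5, -1.7, -0.8]
opening: 0.0136
t: 8.6
eef_pos: [0.5272, 0.1949, 0.1391]
tool_rot: [[0.001, 0.791, 0.611], [-0.0, 0.611, -0.791], [-1.0, 0.001, 0.001]]
contact_force: [1.4, -1.8, 0.8]
opening: 0.0136
```

```bash
python3 -m handwheel '[0,0,-0.001,0,0,0,0, 0,0,-0.001,0,0,0,0]'
python3 -m handwheel '[0,0,-0.001,0,0,0,0, 0,0,-0.001,0,0,0,0]'
```

```text
t: 8.8
eef_pos: [0.5272, 0.1949, 0.1382]
tool_rot: [[0.001, 0.791, 0.611], [-0.0, 0.611, -0.791], [-1.0, 0.001, 0.001]]
contact_force: [1.2, -1.8, 3.6]
opening: 0.0137
t: 9.0
eef_pos: [0.5273, 0.195, 0.1374]
tool_rot: [[0.001, 0.791, 0.611], [0.0, 0.611, -0.791], [-1.0, 0.001, 0.001]]
contact_force: [0.4, -1.7, 4.6]
opening: 0.0138
```

```bash
python3 -m handwheel '[0,0,0,0,0,3,0, 0,0,0,0,0,6,0]'
python3 -m handwheel '[0,0,0,0,0,3,0, 0,0,0,0,0,6,0]'
python3 -m handwheel '[0,0,0,0,0,3,0, 0,0,0,0,0,6,0]'; python3 -c "
from h import *
print(observe()['wrist_torque'])"
```

```text
t: 9.2
eef_pos: [0.5271, 0.195, 0.1374]
tool_rot: [[0.001, 0.722, 0.692], [0.0, 0.692, -0.722], [-1.0, 0.001, 0.001]]
contact_force: [0.6, -1.6, 5.4]
opening: 0.0139
t: 9.4
eef_pos: [0.5271, 0.1951, 0.1374]
tool_rot: [[0.001, 0.646, 0.763], [0.0, 0.763, -0.646], [-1.0, 0.001, 0.0]]
contact_force: [1.1, -0.9, 5.7]
opening: 0.0138
t: 9.6
eef_pos: [0.5271, 0.1952, 0.1374]
tool_rot: [[0.001, 0.563, 0.827], [0.001, 0.827, -0.563], [-1.0, 0.001, 0.0]]
contact_force: [0.4, -1.8, 5.2]
opening: 0.0135
[-0.2238624  -0.05804402 -0.15210646]
```

```bash
T='from h import *
print(observe()["wrist_torque"].round(3))'
python3 -m handwheel '[0,0,0,0,0,3,0, 0,0,0,0,0,6,0]'; python3 -c "$T"
python3 -m handwheel '[0,0,0,0,0,3,0, 0,0,0,0,0,6,0]'; python3 -c "$T"
```

```text
t: 9.8
eef_pos: [0.5269, 0.1953, 0.1374]
tool_rot: [[0.001, 0.473, 0.881], [0.001, 0.881, -0.473], [-1.0, 0.001, 0.0]]
contact_force: [-0.0, 0.2, 6.1]
opening: 0.0138
[-0.167  0.011 -0.132]
t: 10.0
eef_pos: [0.5268, 0.1954, 0.1374]
tool_rot: [[0.0, 0.379, 0.926], [0.001, 0.926, -0.379], [-1.0, 0.001, 0.0]]
contact_force: [-0.2, -0.8, 5.1]
opening: 0.0136
[-0.122  0.006 -0.094]
```

```bash
T='from h import *
print(observe()["wrist_torque"].round(3))'
python3 -m handwheel '[0,0,0,0,0,3,0, 0,0,0,0,0,6,0]'; python3 -c "$T"
python3 -m handwheel '[0,0,0,0,0,3,0, 0,0,0,0,0,6,0]'; python3 -c "$T"
python3 - <<'E'
from h import *
im=read_camera("wrist");cv2.imwrite("pics/w5.png",im[:,:,::-1])
im=read_camera("side")
a=im[100:220,170:300,::-1];cv2.imwrite("pics/s5.png",cv2.resize(a,None,fx=4,fy=4,interpolation=2))
E
```

```text
t: 10.2
eef_pos: [0.5267, 0.1954, 0.1373]
tool_rot: [[0.0, 0.28, 0.96], [0.001, 0.96, -0.28], [-1.0, 0.001, -0.0]]
contact_force: [-1.2, 0.5, 5.4]
opening: 0.0133
[-0.11   0.022 -0.142]
t: 10.4
eef_pos: [0.5266, 0.1954, 0.1373]
tool_rot: [[-0.0, 0.178, 0.984], [0.001, 0.984, -0.178], [-1.0, 0.001, -0.0]]
contact_force: [-0.6, -0.6, 5.2]
opening: 0.0136
[-0.06   0.068 -0.087]
```

View pics/s5.png

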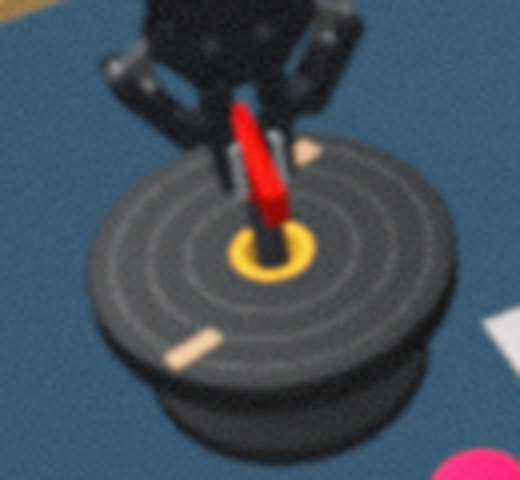

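View pics/w5.png

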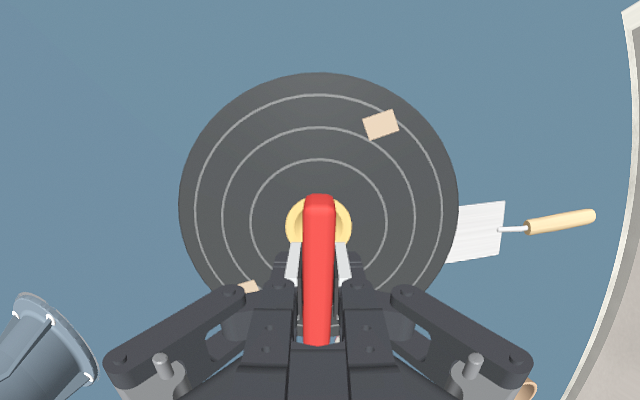

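The pictures show the key upright in the ring, turning with the gripper but not yet dropped. I'll keep turning.

```bash
T='from h import *
print(observe()["wrist_torque"].round(3))'
python3 -m handwheel '[0,0,0,0,0,3,0, 0,0,0,0,0,6,0]'; python3 -c "$T"
python3 -m handwheel '[0,0,0,0,0,3,0, 0,0,0,0,0,6,0]'; python3 -c "$T"
python3 -m handwheel '[0,0,0,0,0,3,0, 0,0,0,0,0,6,0]'; python3 -c "$T"
```

```text
t: 10.7
eef_pos: [0.5264, 0.1954, 0.1373]
tool_rot: [[-0.001, 0.074, 0.997], [0.001, 0.997, -0.074], [-1.0, 0.001, -0.001]]
contact_force: [-0.7, -0.2, 5.9]
opening: 0.0141
[-0.061  0.102 -0.109]
t: 10.9
eef_pos: [0.5263, 0.1955, 0.1373]
tool_rot: [[-0.001, -0.03, 1.0], [0.001, 1.0, 0.03], [-1.0, 0.001, -0.001]]
contact_force: [-0.5, -0.2, 5.9]
opening: 0.0137
[-0.138  0.158 -0.092]
t: 11.1
eef_pos: [0.5262, 0.1954, 0.1373]
tool_rot: [[-0.001, -0.135, 0.991], [0.001, 0.991, 0.135], [-1.0, 0.001, -0.001]]
contact_force: [-1.3, -0.4, 5.9]
opening: 0.0136
[-0.059  0.257 -0.118]
```

No drop signal after 60°. The turning torque (~0.1 N m) could mean the screw is being dragged. I'll check whether the key slipped in the grip before pressing further.

```bash
python3 - <<'E'
from h import *
for n in("w2","wrist3","w5"):
    im=cv2.imread(f"pics/{n}.png")[:,:,::-1].copy();h=hsv(im)
    rd=((h[...,0]<5)|(h[...,0]>176))&(h[...,1]>150);rd[:, :270]=0;rd[:,370:]=0
    b,ce,st=blob(rd);print(n,ce,st,[int(b[v].sum()) for v in(205,220,240,260,300,330)])
E
```

```text
w2 [317.2514904  267.23890484] [ 301  194   34  152 4529] [30, 34, 31, 32, 29, 27]
wrist3 [317.15418697 267.35467435] [ 301  194   34  152 4514] [31, 33, 33, 32, 29, 27]
w5 [317.66934404 267.68072289] [ 302  194   34  152 4482] [31, 32, 31, 32, 29, 27]
```

The key has not slipped in the hand: the handle's place in the picture is the same as when it was gripped in the block. So the tip is about 5.7 mm below the face, which is deeper than a misaligned key could go. It probably entered the socket straight away, and the screw has been turning with it. Full depth is not yet certain, so I'll raise it slightly, turn the screw back to its stop, seat the key properly, then turn it forward again.

```bash
T='from h import *
print(observe()["wrist_torque"].round(3))'
python3 -m handwheel '[0,0,0.001,0,0,0,0, 0,0,0.0015,0,0,0,0, 0,0,0.0015,0,0,0,0]'; python3 -c "$T"
python3 -m handwheel '[0,0,0,0,0,-6,0, 0,0,0,0,0,-12,0, 0,0,0,0,0,-18,0, 0,0,0,0,0,-24,0]'; python3 -c "$T"
python3 -m handwheel '[0,0,0,0,0,-6,0, 0,0,0,0,0,-12,0, 0,0,0,0,0,-18,0, 0,0,0,0,0,-24,0]'; python3 -c "$T"
python3 -m handwheel '[0,0,0,0,0,-3,0, 0,0,0,0,0,-6,0, 0,0,0,0,0,-9,0, 0,0,0,0,0,-9,0]'; python3 -c "$T"
```

```text
t: 11.4
eef_pos: [0.5258, 0.1951, 0.1375]
tool_rot: [[-0.002, -0.133, 0.991], [0.0, 0.991, 0.133], [-1.0, 0.0, -0.002]]
contact_force: [0.3, 0.2, -2.3]
opening: 0.0132
[ 0.072  0.044 -0.061]
t: 11.8
eef_pos: [0.5262, 0.195, 0.1376]
tool_rot: [[-0.002, 0.285, 0.958], [-0.0, 0.958, -0.285], [-1.0, -0.001, -0.001]]
contact_force: [0.0, 0.1, -3.1]
opening: 0.0139
[-0.004 -0.053 -0.016]
t: 12.2
eef_pos: [0.5271, 0.1949, 0.1378]
tool_rot: [[0.001, 0.65, 0.76], [-0.0, 0.76, -0.65], [-1.0, 0.0, 0.001]]
contact_force: [1.1, -0.2, -3.8]
opening: 0.0138
[-0.054 -0.401  0.123]
t: 12.6
eef_pos: [0.5272, 0.1948, 0.1378]
tool_rot: [[0.001, 0.758, 0.652], [-0.0, 0.652, -0.758], [-1.0, 0.0, 0.001]]
contact_force: [2.2, 0.2, -3.9]
opening: 0.0137
[-0.179 -0.453  0.143]
```

```bash
T='from h import *
print(observe()["wrist_torque"].round(3))'
python3 -m handwheel '[0.0005,0,-0.0005,0,0,0,0, 0.001,0,-0.001,0,0,0,0]'; python3 -c "$T"
python3 -m handwheel '[0,0,0,0,0,-3,0, 0,0,0,0,0,-6,0]'; python3 -c "$T"
python3 -m handwheel '[0,0,0,0,0,-3,0, 0,0,0,0,0,-6,0]'; python3 -c "$T"
```

```text
t: 12.8
eef_pos: [0.5279, 0.195, 0.1376]
tool_rot: [[0.0, 0.758, 0.652], [-0.0, 0.652, -0.758], [-1.0, -0.0, 0.0]]
contact_force: [0.3, -1.1, 3.3]
opening: 0.0137
[-0.133 -0.014  0.086]
t: 13.0
eef_pos: [0.5279, 0.1949, 0.1377]
tool_rot: [[0.001, 0.823, 0.568], [-0.0, 0.568, -0.823], [-1.0, 0.0, 0.001]]
contact_force: [1.4, -1.2, -0.1]
opening: 0.0135
[-0.262 -0.204  0.162]
t: 13.2
eef_pos: [0.528, 0.1948, 0.1377]
tool_rot: [[0.001, 0.878, 0.479], [-0.001, 0.479, -0.878], [-1.0, 0.0, 0.001]]
contact_force: [1.1, -1.5, 1.7]
opening: 0.0136
[-0.307 -0.247  0.098]
```

```bash
T='from h import *
print(observe()["wrist_torque"].round(3))'
python3 -m handwheel '[0,0,-0.001,0,0,-3,0, 0,0,-0.001,0,0,-6,0]'; python3 -c "$T"
python3 -m handwheel '[0,0,0,0,0,-3,0, 0,0,0,0,0,-6,0]'; python3 -c "$T"
python3 -m handwheel '[0,0,0,0,0,-3,0, 0,0,0,0,0,-6,0]'; python3 -c "$T"
```

```text
t: 13.4
eef_pos: [0.5283, 0.1947, 0.1373]
tool_rot: [[0.002, 0.923, 0.385], [-0.001, 0.385, -0.923], [-1.0, 0.001, 0.001]]
contact_force: [0.1, -1.7, 4.0]
opening: 0.0138
[-0.427 -0.058  0.085]
t: 13.6
eef_pos: [0.5284, 0.1946, 0.1373]
tool_rot: [[0.002, 0.958, 0.286], [-0.001, 0.286, -0.958], [-1.0, 0.001, 0.001]]
contact_force: [0.6, -1.5, 3.4]
opening: 0.0137
[-0.542 -0.076  0.157]
t: 13.8
eef_pos: [0.5284, 0.1945, 0.1373]
tool_rot: [[0.002, 0.983, 0.185], [-0.001, 0.185, -0.983], [-1.0, 0.002, 0.001]]
contact_force: [0.9, -1.4, 3.1]
opening: 0.0135
[-0.624 -0.152  0.084]
```

```bash
python3 - <<'E'
from h import *
W=get_calibration("wrist");im=read_camera("wrist");cv2.imwrite("pics/w6.png",im[:,:,::-1])
sd=read_camera("side");cv2.imwrite("pics/side6.png",sd[:,:,::-1])
h=hsv(im);rd=((h[...,0]<5)|(h[...,0]>176))&(h[...,1]>150);rd[:, :270]=0;rd[:,370:]=0
b,ce,st=blob(rd);print(ce,st,[int(b[v].sum()) for v in(205,220,240,260,300,330)],[np.where(b[v])[0].mean() for v in(205,220,240,260,300,330)])
a=sd[100:220,170:300,::-1];cv2.imwrite("pics/s6.png",cv2.resize(a,None,fx=5,fy=5,interpolation=2))
# red handle expected in side view for grip height
S=get_calibration("side");b,ce,st=blob(red(sd));print("side red",ce,st)
o=observe();print(o["eef_pos"],np.degrees(np.arctan2(o["tool_rot"][1,1],o["tool_rot"][0,1])))
for z in(.149,.153,.157,.161):
    y=o["tool_rot"][:,1]
    print(z,[proj(S,np.array([.5259,.1942,z])+s*.04*y).round(1) for s in(-1,0,1)])
E
```

```text
[316.77548301 267.78481013] [ 300  194   34  152 4503] [31, 33, 31, 32, 29, 28] [np.float64(316.0), np.float64(316.0), np.float64(316.0), np.float64(316.5), np.float64(317.0), np.float64(317.5)]
side red [224.65100671 145.10738255] [217 136  16  17 149]
[0.52840885 0.19453785 0.13729879] 10.73950221356524
0.149 [array([217.3, 151.4]), array([232.7, 142. ]), array([247.6, 132.9])]
0.153 [array([216.9, 150. ]), array([232.4, 140.5]), array([247.4, 131.5])]
0.157 [array([216.6, 148.5]), array([232.2, 139.1]), array([247.2, 130. ])]
0.161 [array([216.3, 147.1]), array([231.9, 137.6]), array([246.9, 128.6])]
```

View pics/s6.png

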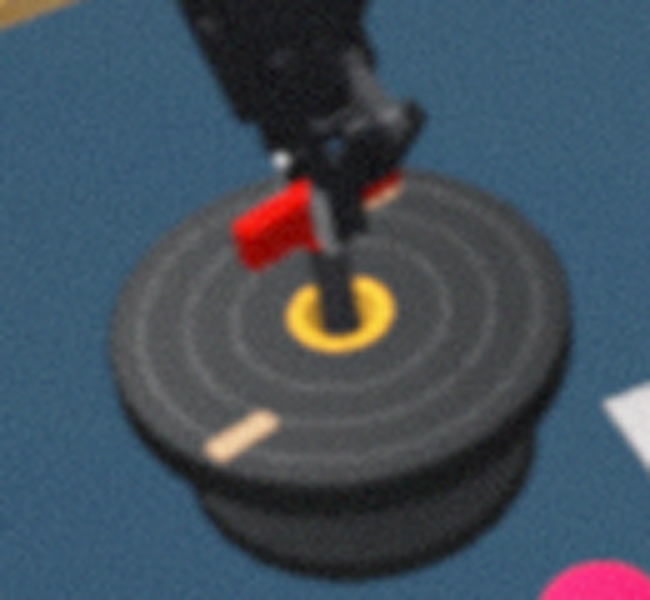

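View pics/w6.png

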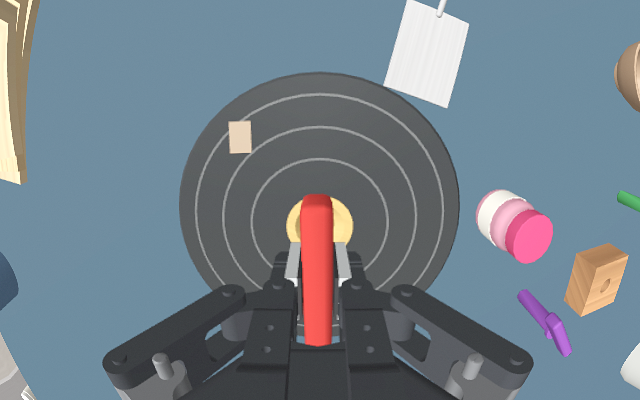

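The wrist view shows the handle still square in the pads (about 1° off). The side view shows the handle end at about (218,149), which puts the grip near z = 0.154, so the key is not home yet. The small drift of the TCP while turning fits a key axis 1.1 mm behind the TCP, at about (0.5259, 0.1942). I'll relieve the side load and continue clockwise against the screw's stop.

```bash
T='from h import *
print(observe()["wrist_torque"].round(3))'
python3 -m handwheel '[-0.0007,0,0.001,0,0,0,0, -0.0014,0,0.001,0,0,0,0, -0.0014,0,0,0,0,0,0]'; python3 -c "$T"
python3 -m handwheel '[0,0,-0.0005,0,0,-3,0, 0,0,-0.0005,0,0,-6,0]'; python3 -c "$T"
python3 -m handwheel '[0,0,0,0,0,-3,0, 0,-0.0001,0,0,0,-6,0]'; python3 -c "$T"
```

```text
t: 14.2
eef_pos: [0.5277, 0.1947, 0.1372]
tool_rot: [[0.003, 0.983, 0.186], [-0.0, 0.186, -0.983], [-1.0, 0.003, 0.001]]
contact_force: [1.2, -4.1, 8.8]
opening: 0.0135
[-0.907 -0.4    0.112]
t: 14.4
eef_pos: [0.5277, 0.1947, 0.1371]
tool_rot: [[0.003, 0.997, 0.08], [-0.001, 0.08, -0.997], [-1.0, 0.003, 0.001]]
contact_force: [1.5, -3.9, 7.7]
opening: 0.0137
[-0.989 -0.477  0.146]
t: 14.6
eef_pos: [0.5278, 0.1945, 0.1371]
tool_rot: [[0.003, 1.0, -0.024], [-0.001, -0.024, -1.0], [-1.0, 0.003, 0.001]]
contact_force: [1.6, -4.2, 7.1]
opening: 0.0136
[-1.064 -0.399  0.153]
```

```bash
T='from h import *
print(observe()["wrist_torque"].round(3))'
python3 -m handwheel '[0,-0.0008,0.002,0,0,0,0, 0,-0.0012,0.002,0,0,0,0]'; python3 -c "$T"
python3 -m handwheel '[0,0,-0.0008,0,0,0,0, 0,0,-0.0013,0,0,0,0]'; python3 -c "$T"
python3 -m handwheel '[0,0,0,0,0,-3,0, 0,0,0,0,0,-6,0]'; python3 -c "$T"
```

```text
t: 14.8
eef_pos: [0.5259, 0.1939, 0.1374]
tool_rot: [[-0.001, 1.0, -0.023], [0.001, -0.023, -1.0], [-1.0, -0.001, -0.001]]
contact_force: [3.0, -2.1, -1.2]
opening: 0.0136
[-0.374 -0.437  0.055]
t: 15.0
eef_pos: [0.5263, 0.194, 0.1372]
tool_rot: [[0.0, 1.0, -0.023], [0.0, -0.023, -1.0], [-1.0, -0.0, -0.0]]
contact_force: [0.2, -1.6, 9.0]
opening: 0.0138
[-0.45  -0.079  0.056]
t: 15.2
eef_pos: [0.5264, 0.1938, 0.1372]
tool_rot: [[0.0, 0.992, -0.129], [0.0, -0.129, -0.992], [-1.0, 0.0, -0.0]]
contact_force: [1.5, -2.5, 3.7]
opening: 0.0136
[-0.509 -0.195  0.184]
```

```bash
T='from h import *
print(observe()["wrist_torque"].round(3))'
python3 -m handwheel '[0,0,-0.0005,0,0,-3,0, 0,0,-0.0005,0,0,-5,0]'; python3 -c "$T"
python3 -m handwheel '[0,0,-0.0005,0,0,-3,0, 0,0,-0.0005,0,0,-5,0]'; python3 -c "$T"
```

```text
t: 15.4
eef_pos: [0.5264, 0.1938, 0.1368]
tool_rot: [[0.0, 0.977, -0.214], [0.0, -0.214, -0.977], [-1.0, 0.0, -0.0]]
contact_force: [0.3, -2.7, 5.8]
opening: 0.0134
[-0.55  -0.196  0.177]
t: 15.6
eef_pos: [0.5264, 0.1939, 0.1365]
tool_rot: [[0.001, 0.954, -0.299], [0.0, -0.299, -0.954], [-1.0, 0.001, -0.0]]
contact_force: [0.4, -1.9, 6.8]
opening: 0.0132
[-0.561 -0.099  0.144]
```

```bash
T='from h import *
print(observe()["wrist_torque"].round(3))'
python3 -m handwheel '[0,-0.0003,0,0,0,-3,0, 0,-0.0005,0,0,0,-5,0]'; python3 -c "$T"
python3 -m handwheel '[0,0,0,0,0,-3,0, 0,0,0,0,0,-5,0]'; python3 -c "$T"
python3 -m handwheel '[0,0,0,0,0,-3,0, 0,0,0,0,0,-5,0]'; python3 -c "$T"
```

```text
t: 15.8
eef_pos: [0.5263, 0.1936, 0.1362]
tool_rot: [[0.0, 0.925, -0.381], [0.001, -0.381, -0.925], [-1.0, 0.0, -0.001]]
contact_force: [1.2, -1.2, 4.1]
opening: 0.014
[-0.325 -0.186  0.117]
t: 16.0
eef_pos: [0.5261, 0.1937, 0.1359]
tool_rot: [[-0.0, 0.888, -0.461], [0.001, -0.461, -0.888], [-1.0, -0.001, -0.001]]
contact_force: [0.8, -0.7, 2.2]
opening: 0.0138
[-0.198 -0.185  0.034]
t: 16.2
eef_pos: [0.5257, 0.1938, 0.1354]
tool_rot: [[-0.001, 0.844, -0.536], [0.001, -0.536, -0.844], [-1.0, -0.002, -0.0]]
contact_force: [1.6, -0.1, -0.3]
opening: 0.0136
[-0.083 -0.192  0.018]
```

```bash
python3 - <<'E'
from h import *
W=get_calibration("wrist");im=read_camera("wrist");cv2.imwrite("pics/w7.png",im[:,:,::-1])
sd=read_camera("side");cv2.imwrite("pics/side7.png",sd[:,:,::-1])
h=hsv(im);rd=((h[...,0]<5)|(h[...,0]>176))&(h[...,1]>150);rd[:, :270]=0;rd[:,370:]=0
b,ce,st=blob(rd);print(ce,st,[int(b[v].sum()) for v in(205,220,240,260,300,330)],[float(np.where(b[v])[0].mean()) for v in(205,220,240,260,300,330)])
a=sd[100:220,170:300,::-1];cv2.imwrite("pics/s7.png",cv2.resize(a,None,fx=5,fy=5,interpolation=2))
E
```

```text
[317.01123091 268.8230009 ] [ 301  197   33  150 4452] [29, 33, 31, 33, 29, 27] [317.0, 317.0, 317.0, 317.0, 317.0, 317.0]
```

View pics/s7.png

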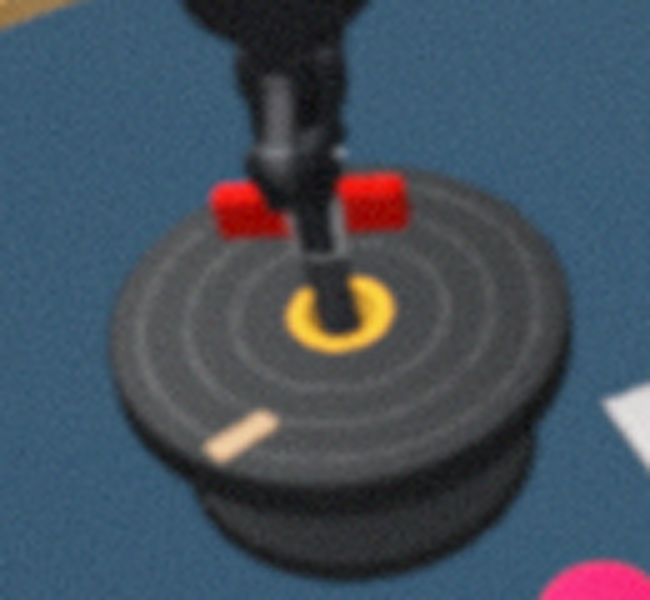

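The force and torque have faded and the key is sinking, so it is in line with the socket. The side view shows it upright. Now I press it straight down.

```bash
T='from h import *
print(observe()["wrist_torque"].round(3))'
python3 -m handwheel '[0,0,-0.001,0,0,0,0, 0,0,-0.001,0,0,0,0]'; python3 -c "$T"
python3 -m handwheel '[0,0,-0.001,0,0,0,0, 0,0,-0.001,0,0,0,0]'; python3 -c "$T"
python3 -m handwheel '[0,0,-0.001,0,0,0,0, 0,0,-0.001,0,0,0,0]'; python3 -c "$T"
```

```text
t: 16.5
eef_pos: [0.5261, 0.1935, 0.1344]
tool_rot: [[-0.0, 0.845, -0.535], [0.001, -0.535, -0.845], [-1.0, -0.001, -0.0]]
contact_force: [0.8, 0.4, 1.1]
opening: 0.0131
[-0.061 -0.239 -0.026]
t: 16.7
eef_pos: [0.5263, 0.1933, 0.1335]
tool_rot: [[0.0, 0.845, -0.535], [0.0, -0.535, -0.845], [-1.0, -0.0, -0.0]]
contact_force: [0.5, -0.3, 1.3]
opening: 0.0135
[-0.029 -0.176 -0.056]
t: 16.9
eef_pos: [0.5268, 0.1932, 0.133]
tool_rot: [[0.001, 0.845, -0.535], [0.0, -0.535, -0.845], [-1.0, 0.001, -0.001]]
contact_force: [0.6, -0.1, 5.0]
opening: 0.0137
[-0.101 -0.106 -0.04 ]
```

```bash
T='from h import *
print(observe()["wrist_torque"].round(3))'
python3 -m handwheel '[0,0,-0.001,0,0,0,0, 0,0,-0.001,0,0,0,0]'; python3 -c "$T"
python3 -m handwheel '[0,0,-0.001,0,0,-1,0, 0,0,-0.001,0,0,-3,0]'; python3 -c "$T"
python3 - <<'E'
from h import *
im=read_camera("wrist");cv2.imwrite("pics/w8.png",im[:,:,::-1])
sd=read_camera("side");cv2.imwrite("pics/side8.png",sd[:,:,::-1])
h=hsv(im);rd=((h[...,0]<5)|(h[...,0]>176))&(h[...,1]>150);rd[:, :270]=0;rd[:,370:]=0
b,ce,st=blob(rd);print(ce,st)
o=observe();S=get_calibration("side");y=o["tool_rot"][:,1]
b,ce,st=blob(red(sd));print(st,ce);r=red(sd);ys,xs=np.nonzero(r);print(xs.min(),xs.max(),ys.min(),ys.max())
c=np.array([.5259,.1942,0])
for z in(.149,.153,.157):
    # handle box corner extents
    pr=np.array([proj(S,c+[0,0,z+dz]+s*.04*y+q*.007*np.cross([0,0,1],y)) for s in(-1,1) for dz in(-.011,.011) for q in(-1,1)])
    print(z,pr.min(0),pr.max(0))
E
```

```text
t: 17.1
eef_pos: [0.5272, 0.1932, 0.1329]
tool_rot: [[0.002, 0.845, -0.535], [0.0, -0.535, -0.845], [-1.0, 0.002, -0.001]]
contact_force: [-0.3, -0.5, 10.2]
opening: 0.0131
[-0.234  0.033 -0.079]
t: 17.3
eef_pos: [0.5275, 0.1932, 0.1328]
tool_rot: [[0.003, 0.816, -0.579], [-0.0, -0.579, -0.816], [-1.0, 0.003, -0.002]]
contact_force: [-0.6, -1.5, 14.9]
opening: 0.0137
[-0.27   0.254  0.074]
[316.93371886 268.64991103] [ 301  196   33  151 4496]
[238 137  14  10 116] [245.25       141.40517241]
214 251 137 146
0.149 [212.07504341 135.53490483] [252.79553762 148.37407311]
0.153 [211.75031107 134.07479205] [252.60181222 146.96352776]
0.157 [211.42356332 132.60570136] [252.40691502 145.54437184]
```

```bash
T='from h import *
print(observe()["wrist_torque"].round(3))'
python3 -m handwheel '[-0.0005,0,0.0005,0,0,0,0, -0.001,0,0.0005,0,0,0,0]'; python3 -c "$T"
python3 -m handwheel '[0,0,0,0,0,2,0, 0,0,0,0,0,4,0]'; python3 -c "$T"
python3 -m handwheel '[0,0,0,0,0,2,0, 0,0,0,0,0,4,0]'; python3 -c "$T"
python3 -m handwheel '[0,0,0,0,0,-2,0, 0,0,0,0,0,-4,0]'; python3 -c "$T"
python3 -m handwheel '[0,0,0,0,0,-2,0, 0,0,0,0,0,-4,0]'; python3 -c "$T"
```

```text
t: 17.6
eef_pos: [0.5269, 0.1932, 0.1329]
tool_rot: [[0.004, 0.816, -0.578], [0.0, -0.578, -0.816], [-1.0, 0.003, -0.003]]
contact_force: [0.9, 0.0, 10.8]
opening: 0.0139
[-0.162 -0.075  0.014]
t: 17.8
eef_pos: [0.5269, 0.1933, 0.1329]
tool_rot: [[0.004, 0.855, -0.519], [0.001, -0.519, -0.855], [-1.0, 0.003, -0.002]]
contact_force: [0.4, -0.9, 10.8]
opening: 0.0138
[-0.248 -0.033 -0.117]
t: 18.0
eef_pos: [0.5268, 0.1933, 0.1328]
tool_rot: [[0.004, 0.889, -0.458], [0.001, -0.458, -0.889], [-1.0, 0.003, -0.002]]
contact_force: [0.6, -1.0, 10.7]
opening: 0.0139
[-0.165 -0.069 -0.119]
t: 18.2
eef_pos: [0.5269, 0.1932, 0.1329]
tool_rot: [[0.004, 0.854, -0.521], [0.0, -0.521, -0.854], [-1.0, 0.003, -0.002]]
contact_force: [1.1, -0.2, 10.5]
opening: 0.0137
[-0.222 -0.092 -0.001]
t: 18.4
eef_pos: [0.5269, 0.1932, 0.1329]
tool_rot: [[0.004, 0.815, -0.579], [0.0, -0.579, -0.815], [-1.0, 0.003, -0.002]]
contact_force: [0.4, -1.5, 10.4]
opening: 0.0138
[-0.272 -0.08   0.047]
```

Depth stays at 0.1329 while I wiggle, which matches fully home (0.133). To check engagement and that the screw is at its stop, I'll turn clockwise a little; the torque should climb.

```bash
T='from h import *
print(observe()["wrist_torque"].round(3),observe()["contact_force"].round(1))'
python3 -m handwheel '[0,0,0.0007,0,0,-3,0]'; python3 -c "$T"
python3 -m handwheel '[0,0,0,0,0,-3,0]'; python3 -c "$T"
python3 -m handwheel '[0,0,0,0,0,-3,0]'; python3 -c "$T"
python3 -m handwheel '[0,0,0,0,0,-3,0]'; python3 -c "$T"
```

```text
t: 18.5
eef_pos: [0.5264, 0.1931, 0.133]
tool_rot: [[0.003, 0.784, -0.621], [-0.0, -0.621, -0.784], [-1.0, 0.002, -0.002]]
contact_force: [0.5, -1.5, 4.5]
opening: 0.0132
[-0.215 -0.21  -0.033] [ 0.5 -1.5  4.5]
t: 18.6
eef_pos: [0.5264, 0.1931, 0.1329]
tool_rot: [[0.003, 0.75, -0.662], [-0.0, -0.662, -0.75], [-1.0, 0.002, -0.002]]
contact_force: [1.9, -0.7, 8.1]
opening: 0.0134
[-0.291 -0.156  0.071] [ 1.9 -0.7  8.1]
t: 18.7
eef_pos: [0.5266, 0.1931, 0.1329]
tool_rot: [[0.003, 0.714, -0.7], [-0.0, -0.7, -0.714], [-1.0, 0.002, -0.002]]
contact_force: [1.0, -0.3, 8.4]
opening: 0.0137
[-0.202 -0.239  0.065] [ 1.  -0.3  8.4]
t: 18.8
eef_pos: [0.5266, 0.1931, 0.1329]
tool_rot: [[0.003, 0.677, -0.736], [-0.0, -0.736, -0.677], [-1.0, 0.002, -0.002]]
contact_force: [0.1, -0.8, 8.3]
opening: 0.0135
[-0.222 -0.192  0.085] [ 0.1 -0.8  8.3]
```

```bash
T='from h import *
print(observe()["wrist_torque"].round(3))'
python3 -m handwheel '[0,0,0,0,0,-3,0, 0,0,0,0,0,-6,0]'; python3 -c "$T"
python3 -m handwheel '[0,0,0,0,0,-3,0, 0,0,0,0,0,-6,0]'; python3 -c "$T"
python3 - <<'E'
from h import *
im=read_camera("wrist");cv2.imwrite("pics/w9.png",im[:,:,::-1])
h=hsv(im);rd=((h[...,0]<5)|(h[...,0]>176))&(h[...,1]>150);rd[:, :270]=0;rd[:,370:]=0
b,ce,st=blob(rd);print(ce,st,[float(np.where(b[v])[0].mean()) for v in(205,220,240,260,300,330)])
sd=read_camera("side");cv2.imwrite("pics/side9.png",sd[:,:,::-1])
tp=read_camera("top")
a=sd[100:220,170:300,::-1];b=tp[200:320,140:270,::-1];cv2.imwrite("pics/z9.png",cv2.resize(np.hstack([a,b]),None,fx=3,fy=3,interpolation=2))
E
```

```text
t: 19.0
eef_pos: [0.5265, 0.1931, 0.1329]
tool_rot: [[0.003, 0.596, -0.803], [-0.0, -0.803, -0.596], [-1.0, 0.002, -0.002]]
contact_force: [1.6, -0.8, 8.0]
opening: 0.0133
[-0.28  -0.168  0.124]
t: 19.2
eef_pos: [0.5264, 0.1928, 0.1329]
tool_rot: [[0.003, 0.51, -0.86], [-0.001, -0.86, -0.51], [-1.0, 0.002, -0.002]]
contact_force: [0.4, -2.4, 8.3]
opening: 0.0137
[-0.378 -0.102  0.298]
[316.87262994 268.42583092] [ 299  196   35  151 4483] [314.5, 315.0, 315.5, 316.5, 317.5, 319.5]
```

View pics/z9.png

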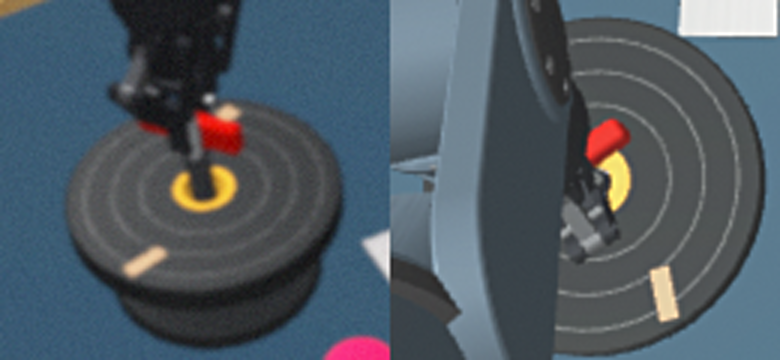

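View pics/w9.png

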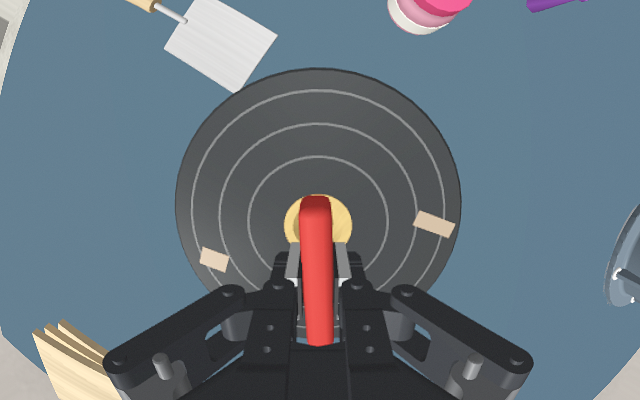

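The torque now climbs to 0.3 N m and the handle is twisted about 2° in the pads. So the key is engaged and home, and the screw is at its 0 stop. At seating the screw was at most about 25° from 0, below the step 2 threshold. Now I drive it anticlockwise, following the 1.1 mm offset.

```bash
T='from h import *
print(observe()["wrist_torque"].round(3))'
python3 -m handwheel '[0,0,0.0006,0,0,0,0, 0,0,0.0006,0,0,0,0]'; python3 -c "$T"
python3 -m handwheel '[0,0.0001,0,0,0,5,0, 0.0001,0.0002,0,0,0,10,0, 0.0002,0.0003,0,0,0,15,0, 0.0002,0.0004,0,0,0,20,0, 0.0003,0.0005,0,0,0,25,0, 0.0003,0.0005,0,0,0,30,0]'; python3 -c "$T"
python3 -m handwheel '[0,0.0001,0,0,0,5,0, 0.0001,0.0002,0,0,0,10,0, 0.0002,0.0003,0,0,0,15,0, 0.0002,0.0004,0,0,0,20,0, 0.0002,0.0005,0,0,0,25,0, 0.0002,0.0005,0,0,0,30,0, 0.0002,0.0005,0,0,0,30,0]'; python3 -c "$T"
```

```text
t: 19.55
eef_pos: [0.5262, 0.193, 0.133]
tool_rot: [[0.002, 0.511, -0.86], [-0.0, -0.86, -0.511], [-1.0, 0.001, -0.002]]
contact_force: [2.4, -2.3, 6.2]
opening: 0.0135
[-0.391 -0.291  0.264]
t: 20.15
eef_pos: [0.5261, 0.1937, 0.1329]
tool_rot: [[0.001, 0.873, -0.487], [0.0, -0.487, -0.873], [-1.0, 0.001, -0.001]]
contact_force: [1.1, -0.6, 6.2]
opening: 0.0137
[-0.247 -0.133 -0.11 ]
t: 20.85
eef_pos: [0.5261, 0.1939, 0.1329]
tool_rot: [[0.001, 1.0, 0.013], [-0.0, 0.013, -1.0], [-1.0, 0.001, 0.0]]
contact_force: [0.7, -1.8, 7.8]
opening: 0.0139
[-0.414 -0.049 -0.096]
```

```bash
T='from h import *
print(observe()["wrist_torque"].round(3),observe()["contact_force"].round(1))'
python3 -m handwheel '[0,0.0001,0.0003,0,0,4,0, 0,0.0002,0.0006,0,0,8,0, 0,0.0002,0.0006,0,0,8,0]'; python3 -c "$T"
python3 -m handwheel '[0,0,0.0005,0,0,-1,0, 0,0,0.0005,0,0,-2,0, 0,0,0.0005,0,0,-2,0]'; python3 -c "$T"
python3 -m handwheel '[0,0,0,0,0,0,0.3, 0,0,0,0,0,0,0.5, 0,0,0,0,0,0,0.5, 0,0,0,0,0,0,0.5, 0,0,0,0,0,0,0.5]'; python3 -c "$T"
python3 - <<'E'
from h import *
im=read_camera("wrist");cv2.imwrite("pics/w10.png",im[:,:,::-1])
E
```

```text
t: 21.15
eef_pos: [0.5259, 0.194, 0.133]
tool_rot: [[-0.0, 0.989, 0.15], [-0.001, 0.15, -0.989], [-1.0, -0.0, 0.001]]
contact_force: [1.0, -2.7, 4.7]
opening: 0.0135
[-0.535 -0.192 -0.097] [ 1.  -2.7  4.7]
t: 21.45
eef_pos: [0.5258, 0.1941, 0.1331]
tool_rot: [[-0.0, 0.993, 0.115], [-0.001, 0.115, -0.993], [-1.0, -0.0, 0.001]]
contact_force: [2.1, -3.4, 1.2]
opening: 0.0138
[-0.698 -0.362 -0.024] [ 2.1 -3.4  1.2]
t: 21.95
eef_pos: [0.5256, 0.1946, 0.1333]
tool_rot: [[-0.0, 0.993, 0.116], [0.0, 0.116, -0.993], [-1.0, -0.0, -0.0]]
contact_force: [-0.3, 1.0, -0.9]
opening: 0.0425
[ 0.002  0.009 -0.02 ] [-0.3  1.  -0.9]
```

View pics/w10.png

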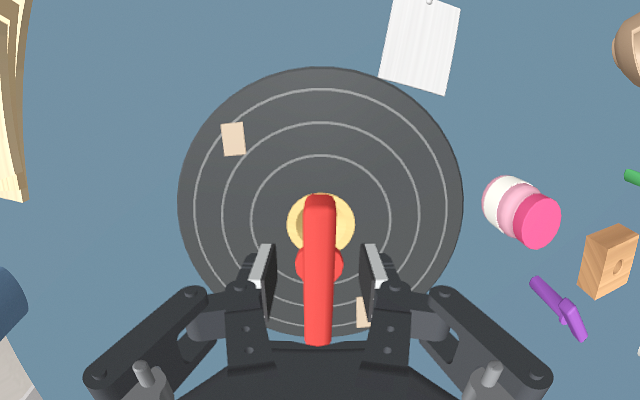

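The wrist view shows the pads clear of the handle (columns 304–335), with the key standing upright in the ring. I'll rise straight up and check depth with the cameras.

```bash

python3 -m handwheel '[0,0,0.01,0,0,0,0.5, 0,0,0.03,0,0,0,0.5, 0,0,0.06,0,0,0,0.5, 0,0,0.1,0,0,0,0.5, 0,0,0.14,0,0,0,0.5, -0.03,0,0.16,0,0,0,0.5, -0.06,0,0.16,0,0,0,0.5, -0.06,0,0.16,0,0,0,0.5]'
python3 - <<'E'
from h import *
W=get_calibration("wrist");im=read_camera("wrist");cv2.imwrite("pics/w11.png",im[:,:,::-1])
import pickle;pickle.dump(W,open("w11.pkl","wb"))
h=hsv(im);rd=((h[...,0]<5)|(h[...,0]>176))&(h[...,1]>150)
b,ce,st=blob(rd);print("wrist red",ce,st,cv2.minAreaRect(np.argwhere(b)[:,::-1].astype(np.float32)))
sd=read_camera("side");S=get_calibration("side")
b,cs,st=blob(red(sd));r=cv2.minAreaRect(np.argwhere(b)[:,::-1].astype(np.float32));print("side red",cs,st,r)
ys,xs=np.nonzero(b)
th=np.radians(6.6);y=np.array([np.cos(th),np.sin(th),0]);c=np.array([.5259,.1942,0])
for z in(.149,.153,.157):
    pr=np.array([proj(S,c+[0,0,z+dz]+s*.04*y+q*.007*np.cross([0,0,1],y)) for s in(-1,1) for dz in(-.011,.011) for q in(-1,1)])
    hull=cv2.convexHull(pr.astype(np.float32));M=cv2.moments(hull)
    print(z,pr.min(0).round(1),pr.max(0).round(1),"cen",M["m10"]/M["m00"],M["m01"]/M["m00"])
# control: key in block, known height .096
s0=cv2.imread("pics/side0.png")[:,:,::-1].copy();b0,c0,st0=blob(red(s0));th=np.radians(37.7);y=np.array([np.cos(th),np.sin(th),0]);c=np.array([.4812,-.2207,.096])
pr=np.array([proj(S,c+[0,0,dz]+s*.04*y+q*.007*np.cross([0,0,1],y)) for s in(-1,1) for dz in(-.011,.011) for q in(-1,1)])
M=cv2.moments(cv2.convexHull(pr.astype(np.float32)));print("control",pr.min(0),pr.max(0),M["m10"]/M["m00"],M["m01"]/M["m00"],st0,c0)
a=sd[100:220,170:300,::-1];cv2.imwrite("pics/s11.png",cv2.resize(a,None,fx=5,fy=5,interpolation=2))
tp=read_camera("top");cv2.imwrite("pics/top11.png",tp[:,:,::-1])
E
```

```text
t: 22.8
eef_pos: [0.4618, 0.1945, 0.2949]
tool_rot: [[-0.002, 0.993, 0.117], [0.0, 0.117, -0.993], [-1.0, -0.002, -0.0]]
contact_force: [-0.3, -0.2, -0.7]
opening: 0.0424
wrist red [325.99212598 120.52684324] [ 314   78   25   87 1397] ((326.0, 121.0), (86.0, 24.0), 90.0)
side red [232.25       142.86968085] [216 131  33  24 376] ((232.9669952392578, 144.24057006835938), (13.986515998840332, 36.4232177734375), 60.945396423339844)
0.149 [213.7 128. ] [250.9 156.4] cen 232.37742028306542 142.1003094032702
0.153 [213.3 126.5] [250.7 154.9] cen 232.11763935728413 140.66542797315253
0.157 [213. 125.] [250.5 153.5] cen 231.8562558048682 139.221758436813
control [318.75381383 290.92133946] [341.04733745 341.36792601] 329.8111476104089 316.3103948317837 [322 294  18  45 389] [330.79434447 316.87917738]
```

View pics/s11.png

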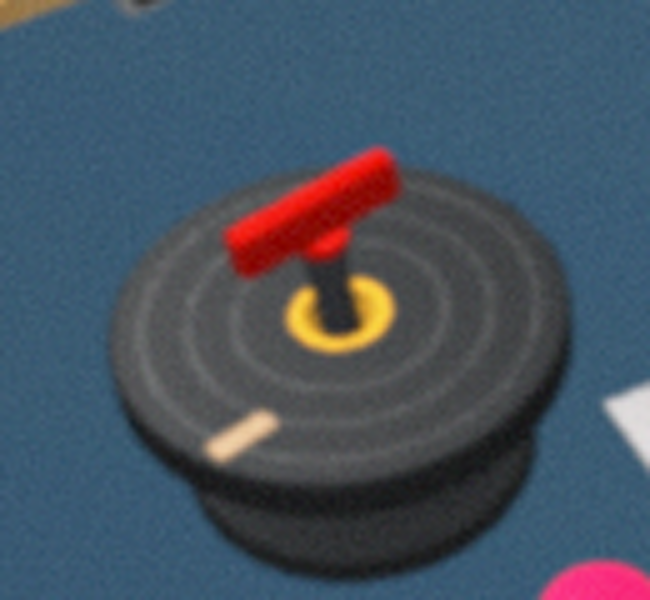

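View pics/w11.png

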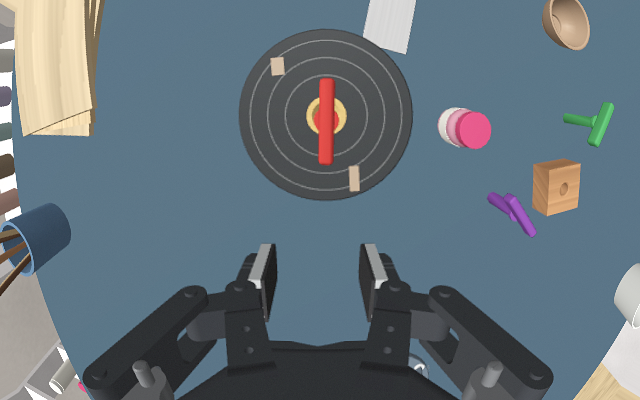

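The side view gives the released handle's centroid at row 142.9. The prediction for fully home is 142.1, plus the +0.6 bias I measured with the key in the block. The key is upright, centred in the ring, and the gripper is well clear. One last bystander comparison, then I hand in.

```bash
python3 - <<'E'
from h import *
a=cv2.imread("pics/side0.png")[:,:,::-1].copy();b=read_camera("side")
for n,(x0,x1,y0,y1) in dict(jar=(270,312,205,258),bowl=(395,462,208,266),scraper=(288,390,142,202)).items():
    d=np.abs(a[y0:y1,x0:x1].astype(int)-b[y0:y1,x0:x1]).max(2);print(n,"changed px",(d>40).sum())
o=observe();print(o["t"],o["contact_force"].round(1)); bl,ce,st=blob(red(b));print(ce)
sign_off()
E
```

```text
jar changed px 0
bowl changed px 0
scraper changed px 0
23.0 [-0.2  0.4 -0.2]
[232.24933687 142.88594164]
the job is handed in; nothing more can be done
```

The key is standing fully home in the centre screw, released, and I estimate the screw has been turned anticlockwise by 50–65° (about 0.9–1.1 rad). I handed in at 23 s; no verdict was reported.

**How it went:** I took the red key from its block and lowered it into the recess. My first anticlockwise search of about 60° gave no clear drop and may have dragged the screw round. I turned back clockwise until the key sank to its floor and the torque climbed to about 0.3 N m against the screw's zero stop. From there I turned it 68° anticlockwise, let go and rose clear.

**Last checks:**
- **Seating:** the side camera shows the handle height matching fully home to within about 1 mm. The gripper height on the floor, 0.133 m, agrees.
- **Key at rest:** it stands upright and its position did not change between two views. The gripper was clear, with contact force near zero.
- **Bystanders:** jar, bowl and scraper show no changed pixels since the start.

**What did not agree:**
- **Search depth:** during the search the tip seemed to rest about 5.7 mm below the screw's face, not the 0–3 mm stated for a misaligned key. I never explained this.
- **Screw angle:** it could not be seen directly; the figure comes from the turn made, less the play and some give in the grip.
- **Step order:** that the key seated before the screw passed 0.6 rad is also inferred. It seated with at most about 25° (0.44 rad) on the screw.

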